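Load camera modules on the calibration rail

ROBOT

A 6-joint arm with a two-finger parallel gripper is mounted at the origin on the work surface. World frame = base frame: x ahead of the robot, y to its left, z up, the work surface at z = 0. Lengths are in m, angles in rad, forces in N, time in s.
With the tool pointing down it reaches from about 0.3 to 0.775 m from the base axis. Payload 14.6 kg.
Tool frame: the origin (TCP) lies between the finger pads; the fingertips stand 22 mm ahead of it and the grasp point (between the pads) lies 3 mm ahead of it; z points along the fingers, y is the direction in which the jaws open and shut (so a half turn about z gives the same grasp; the last joint's range is limited). The gripper opens to 85 mm and grips with 20 to 120 N. Pads are 22 mm wide; open, the fingers measure 114 mm over their backs; the gripper's body (76 mm by 85 mm) begins 54 mm behind the grasp point. The pads swing forward as they close: fully open they stand 13 mm farther back than shut.
Start: joints at [1.165, 0.3, 1.521, -0, 1.321, -0.067], TCP at [0.183, 0.519, 0.253] pointing down, gripper open.
Joint ranges: [-3.03, 3.03], [-0.79, 2.21], [0.23, 2.52], [-1.04, 4.18], [0, 3.07], [-2.55, 2.55]. Speed limits (rad/s): [2.22, 2.22, 2.57, 3.14, 3.14, 3.14].

INTERFACE

Orientations are given as a 3x3 rotation matrix whose columns are the frame's x, y, z axes.
In Python, from rig import r gives the robot as it stands.
- The arm moves only by the tool send_rows, never from a script. Its argument "series" is a list of rows, each a list of 3 entries, a list of its own where there are three numbers: the opening, from 0 (shut) to 1 (fully open), then the shift along the tool's x, y, z in cm, then the turn, a rotation vector about the tool's x, y, z in degrees. In form: [[grip, [tx, ty, tz], [rx, ry, rz]], ...]. A call has 1 to 20 rows; each row is the pose to reach, as a shift and turn from the pose commanded when the call began, along the tool's axes at that moment; what a row does not reach only later rows make up. A row lasts 1/8 s, in which the tool goes at most 62.5 mm and 10.7 degrees, less where a joint would pass 70% of its speed; a pose out of reach is approached as far as the arm can. A call with a gripper value outside its range is refused whole. The fingers move at their own pace and stop on an object; "newtons" is the grip in N (left out, the last holds). Time passes only in rows, so rows that repeat a pose let the fingers close. It gives the time, the measured TCP pose, the force and the opening at its end, in the units of the state.
- r.state(): the state, without advancing time (a new reading comes with each control period).
- r.camera(name): name is "side" or "top"; returns a dict with "image" (400x640x3 uint8, blue, green, red), "z_map" (400x640 float32, m along the optical axis (not along the pixel's ray), 0 where there is no reading), "fx", "fy", "cx", "cy" (pixels), "k1" (the pictures are not rectified: a ray, as slopes to the right and down, at radius r is drawn at 1 + k1 r^2 times it, then the intrinsics apply), "R" (3x3) and "t" (3): a world point X has camera coordinates R X + t. Camera axes: x right, y down, z forward; pixel columns grow to the right and rows downward; lengths in m; the calibration is good to about 2 mm. A picture is of the moment at which its call begins.
- r.hand_in(): hands the job in, once; it reports no verdict.
The state is a dict: "t": time; "joints": joint angles; "qvel": joint speeds; "joint_efforts": joint torques, N m; "eef_pos": TCP position; "ee_rot": TCP orientation; "wrist_force": force on the tool from outside, world axes, zero at the start; "moment": the same for the moment, N m; "finger_gap": finger opening in m.
Only numpy, scipy, OpenCV 4.12 (cv2) and the standard library are available. Lean on these libraries where they do the work, as an engineer would, in place of code of your own. Each camera call takes 0.05 s, during which the arm holds its last target. There are 200 camera calls.

TASK

Get the calibration rail ready: put every red dust cap from the rail into the blue tray, then, with the seats bare, press the orange nozzle cap of the air duster fully down and let it spring back to blow the dust off. After that set every camera module on a station of its own, settled fully home on its three seats with the red-striped lens foot in the brass cup, without dropping it; leave the other things on the table where they are, and put right whatever gets knocked out of place.

Things in the scene. Friction and masses are not known exactly. Their poses are not given: they have to be found in the camera images.
- station1_home (a point): One of 3 alike stations on the black calibration rail (fixed block 140 x 330 mm, flat top 41 mm above the table; stations side by side, 110 mm apart). This point: where the centre (moduleN_mid) of a settled module lies, 62.5 mm above the table. Axes, which a settled module shares: x across the rail, away from the robot; y along the rail to the left; z up.
- station2_home (a point): Same, middle station. Seats of each station are sunk in the rail's top: a brass conical cup (mouth 20 mm across, 45 degree walls) at x -24, y 0 from this point; a steel V groove along x (25 mm long, 20 mm wide, 45 degree walls) at x +22, y +22; an aluminium well with a flat floor (25 mm square at the top, 10 mm at the floor, sloping walls) at x +22, y -22. Seats are slippery.
- station3_home (a point): Same, the right-hand station. At any station a ball foot up to about 6 mm off its seat slides in by itself once the module is let go. A module tops out 91.5 mm above the table when settled.
- station1_cone (a point): Where the ball centre of a module's marked foot lies when seated in this station's brass cup, 39.5 mm above the table.
- station2_cone (a point): Where the ball centre of a module's marked foot lies when seated in this station's brass cup, 39.5 mm above the table.
- station3_cone (a point): Where the ball centre of a module's marked foot lies when seated in this station's brass cup, 39.5 mm above the table.
- module1_mid (a point): Camera module, loose, about 180 g, may be absent; stands on the table right of the rail at first. Point: its centre, half-way up its 58 mm. z is up, -x is the end with red stripes and black lens. Green plate 64 (x) x 60 (y) x 5 mm, underside 15 mm above the feet's bottoms; white housing 44 (x) x 32 (y) mm centred on it, 20 to 58 mm above the feet's bottoms: grip it across y.
- module2_mid (a point): Another, identical module; may be absent. Under each module's plate are three steel ball feet of 12 mm diameter: the marked foot at x -24, y 0 (for the cup), one at x +22, y +22 (for the groove), one at x +22, y -22 (for the flat-floored well).
- module3_mid (a point): A third, identical module; may be absent.
- module1_foot (a point): Centre of the marked ball foot of module 1, under its red-striped lens end, 6 mm above the foot's bottom.
- module2_foot (a point): Centre of the marked ball foot of module 2, under its red-striped lens end, 6 mm above the foot's bottom.
- module3_foot (a point): Centre of the marked ball foot of module 3, under its red-striped lens end, 6 mm above the foot's bottom.
- cap1_mid (a point): Red dust cap, about 80 g, may be absent; at first it covers a station, standing on the rail's flat top, axes along the rail's. Open-bottomed box 86 (x) x 82 (y) mm, 22 mm tall, with a white grip rib 46 (x) x 16 (y) mm centred on top, 22 to 50 mm above the lower edge: grip it across y. Point: the cap's centre, 25 mm above its lower edge.
- cap2_mid (a point): Same for another cap; may be absent.
- cap3_mid (a point): Same for another cap; may be absent.
- tray: Blue open tray, fixed, left of the rail: 320 (x) x 115 (y) mm, 35 mm high, walls and floor 4 mm or so. Origin at the centre of its underside, x along its length. Three caps fit side by side, 100 mm apart along x.
- nozzle_top (a point): Centre of the top of the orange press cap (30 mm across) of the blue air-duster can, which is clamped upright in a foot behind the rail; the top is 139 mm above the table when up. The thin red straw points to the rail.
- nozzle (a joint): How far the orange press cap is pressed down, m: 0 is up, 0.007 is fully down; a spring pushes it back, 4 N at the start and 8 N at the bottom.
- mug: Bystander, not part of the job: dark red mug, 84 mm across, 95 mm tall.
- pliers: Bystander, not part of the job: small pliers with red handles, about 160 mm long, lying flat in front of the rail.
- breadboard: Bystander, not part of the job: white breadboard 55 x 83 x 9 mm, in front of the rail.
- solder_spool: Bystander, not part of the job: red spool of solder, 60 mm across, 22 mm tall.
- screwdriver: Bystander, not part of the job: yellow-handled screwdriver 170 mm long, lying flat.
- mouse: Bystander, not part of the job: black computer mouse 100 x 60 x 32 mm.
Not all that is in view belongs to the job. What is shaped like the part that bears cap1_mid but purple or turquoise is not meant.

How it is judged:
On the way, in this order (a step that is already met when the one before it is completed fails the run):
1. every dust cap lies in the tray, let go (x of cap1_mid in the frame of tray between -0.15 and 0.15 m and y of cap1_mid in the frame of tray between -0.05 and 0.05 m and z of each of cap1_mid, cap2_mid, cap3_mid in the frame of tray below 0.06 m and linear speed of each of cap1, cap2, cap3 below 0.02 m/s and contact force between each of cap1, cap2, cap3 and the fingers below 0.5 N and x of cap2_mid in the frame of tray between -0.15 and 0.15 m and y of cap2_mid in the frame of tray between -0.05 and 0.05 m and x of cap3_mid in the frame of tray between -0.15 and 0.15 m and y of cap3_mid in the frame of tray between -0.05 and 0.05 m), for 0.2 s.
2. the nozzle is pressed down (past 5 mm) while no module is on a station (all of step 1 and value of joint nozzle above 0.005 m and horizontal distance between each of module1_mid, module2_mid, module3_mid and station1_home above 0.05 m and horizontal distance between each of module1_mid, module2_mid, module3_mid and station2_home above 0.05 m and horizontal distance between each of module1_mid, module2_mid, module3_mid and station3_home above 0.05 m), for 0.1 s.
3. the nozzle has sprung back (value of joint nozzle below 0.0015 m), for 0.1 s.
At the end, for the whole second after the job is handed in: All caps present lie in the tray; each module present stands settled on one station: its centre within 3 mm of that station's home point, its marked foot within 3 mm of the cup's seat point, tilted less than 0.04 rad; nozzle up (under 1.5 mm); all at rest (all of step 1 and ((distance between module1_mid and station1_home below 0.003 m and distance between module1_foot and station1_cone below 0.003 m and angle between module1_mid's own z axis and vertical below 0.04 rad) or (distance between module1_mid and station2_home below 0.003 m and distance between module1_foot and station2_cone below 0.003 m and angle between module1_mid's own z axis and vertical below 0.04 rad) or (distance between module1_mid and station3_home below 0.003 m and distance between module1_foot and station3_cone below 0.003 m and angle between module1_mid's own z axis and vertical below 0.04 rad)) and ((distance between module2_mid and station1_home below 0.003 m and distance between module2_foot and station1_cone below 0.003 m and angle between module2_mid's own z axis and vertical below 0.04 rad) or (distance between module2_mid and station2_home below 0.003 m and distance between module2_foot and station2_cone below 0.003 m and angle between module2_mid's own z axis and vertical below 0.04 rad) or (distance between module2_mid and station3_home below 0.003 m and distance between module2_foot and station3_cone below 0.003 m and angle between module2_mid's own z axis and vertical below 0.04 rad)) and ((distance between module3_mid and station1_home below 0.003 m and distance between module3_foot and station1_cone below 0.003 m and angle between module3_mid's own z axis and vertical below 0.04 rad) or (distance between module3_mid and station2_home below 0.003 m and distance between module3_foot and station2_cone below 0.003 m and angle between module3_mid's own z axis and vertical below 0.04 rad) or (distance between module3_mid and station3_home below 0.003 m and distance between module3_foot and station3_cone below 0.003 m and angle between module3_mid's own z axis and vertical below 0.04 rad)) and linear speed of each of module1, module2, module3 below 0.02 m/s and value of joint nozzle below 0.0015 m); the robot touches nothing.
It fails at once if a bystander is moved by more than 4 cm (distance of any of mug, pliers, breadboard, solder_spool, screwdriver, mouse from where it was at the start of the episode above 0.04 m).
It fails at once if a module is dropped or thrown onto the rail (faster than 1 m/s over it) ((distance between module1_mid and station1_home below 0.06 m and linear speed of module1 above 1 m/s) or (distance between module1_mid and station2_home below 0.06 m and linear speed of module1 above 1 m/s) or (distance between module1_mid and station3_home below 0.06 m and linear speed of module1 above 1 m/s) or (distance between module2_mid and station1_home below 0.06 m and linear speed of module2 above 1 m/s) or (distance between module2_mid and station2_home below 0.06 m and linear speed of module2 above 1 m/s) or (distance between module2_mid and station3_home below 0.06 m and linear speed of module2 above 1 m/s) or (distance between module3_mid and station1_home below 0.06 m and linear speed of module3 above 1 m/s) or (distance between module3_mid and station2_home below 0.06 m and linear speed of module3 above 1 m/s) or (distance between module3_mid and station3_home below 0.06 m and linear speed of module3 above 1 m/s)).
Of module1, module2, module3 only 2 to 3 are there at a start; the rules pass over those that are not, and their reading is None.
Of cap1, cap2, cap3 only 2 to 3 are there at a start; the rules pass over those that are not, and their reading is None.
At some moment in a run one of module1, module2, module3 may be knocked a few centimetres aside while the robot is not near it.
It also fails if it takes over 210 s, if anything falls off the work surface, if the arm or the gripper's body presses on something with over 40 N, if the wrist force passes 120 N, or if a joint passes its speed limit or range.

## Working session

There is one attempt and no reset: what is moved stays moved. The work goes in short steps, Python scripts to look and compute and a tool call to move; the robot and the scene stay as the last step left them, time stands still between calls to the robot, and variables do not carry over. Pictures are saved under pics/ and viewed, about 12 in all and at most 16, crops included, and the job is handed in when it is done.

Besides the shell and the picture viewer there is one more tool, called after ">>>" as name([rows], argument=value, ...), one row to a line, values as JSON. send_rows: Moves the arm, as the interface text tells. Its arguments: {"type":"object","properties":{"series":{"type":"array","items":{"type":"array"}},"newtons":{"type":"number"}},"required":["series"]}

```bash
mkdir -p pics; ls; python3 - <<'E'
from rig import r
import cv2
for n in("top","side"):
    c=r.camera(n); cv2.imwrite(f"pics/{n}0.png",c["image"]); print(n,c["fx"],c["fy"],c["cx"],c["cy"],c["k1"],c["R"],c["t"])
s=r.state(); print(s["eef_pos"],s["ee_rot"],s["t"],s["finger_gap"])
E
```

```text
pics
top 403.309796649114 403.309796649114 325.1838065288422 200.13162820524641 0.014606904918289747 [[ 0.04102196 -0.99914372  0.00538693]
 [-0.97775901 -0.04125265 -0.20563447]
 [ 0.20568062  0.00316841 -0.97861404]] [-0.01209495  0.47360867  1.48895724]
side 490.92569917798073 490.92569917798073 316.3334618758804 203.65151365705046 -0.14503310858259957 [[ 0.87262145 -0.48831301 -0.00906661]
 [-0.2629387  -0.45406876 -0.85128421]
 [ 0.41157629  0.74523283 -0.52462653]] [-0.38990334  0.22816817  1.4129529 ]
[0.18270642 0.51856593 0.25277973] [[-9.43170281e-01  3.32309559e-01 -4.22840947e-04]
 [ 3.32309818e-01  9.43169798e-01 -9.57885205e-04]
 [ 8.04964004e-05 -1.04396306e-03 -9.99999452e-01]] 0.1 0.08543501286091451
```

View pics/top0.png

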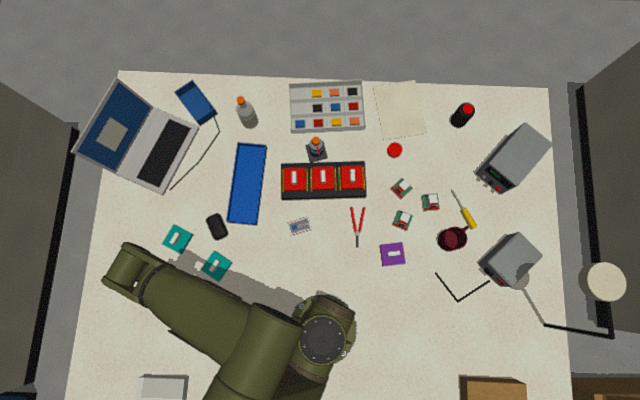

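View pics/side0.png

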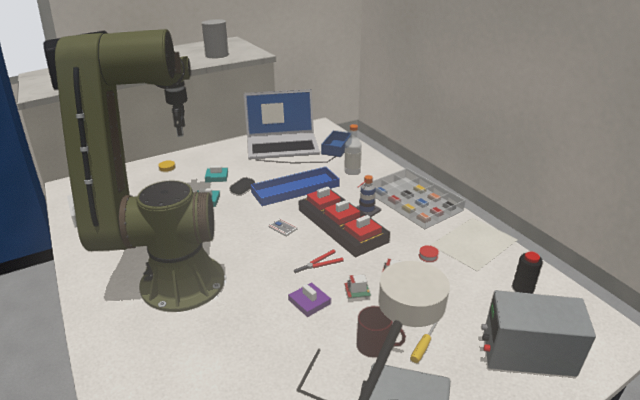

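Top view: caps at about (294,178), (323,178) and (352,178) on the rail; tray (247,184); nozzle (316,142); modules near (401,188), (431,202) and (402,220). The first module may be standing at an odd angle. Next I'll measure and zoom.

```bash
cat > h.py <<'E'
from rig import r
import cv2, numpy as np
def cast(c,uv,z):
    "pixels -> world points on plane(s) of height z"
    K=np.array([[c["fx"],0,c["cx"]],[0,c["fy"],c["cy"]],[0,0,1]])
    n=cv2.undistortPoints(np.float64(uv).reshape(-1,1,2),K,np.array([c["k1"],0,0,0.]))[:,0]
    R,t=np.array(c["R"]),np.array(c["t"]); o=-R.T@t
    d=np.c_[n,np.ones(len(n))]@R
    return o+d*((z-o[2])/d[:,2])[:,None]
def cloud(c):
    "world point of each pixel from z_map"
    K=np.array([[c["fx"],0,c["cx"]],[0,c["fy"],c["cy"]],[0,0,1]])
    v,u=np.mgrid[:400,:640]
    n=cv2.undistortPoints(np.stack([u,v],-1).reshape(-1,1,2).astype(float),K,np.array([c["k1"],0,0,0.]))[:,0]
    p=np.c_[n,np.ones(len(n))]*c["z_map"].reshape(-1,1)
    return ((p-np.array(c["t"]))@np.array(c["R"])).reshape(400,640,3)
def mask(c,lo,hi):
    return cv2.inRange(cv2.cvtColor(c["image"],cv2.COLOR_BGR2HSV),lo,hi)
def blobs(m,amin=8):
    n,l,s,ce=cv2.connectedComponentsWithStats(m)
    return [(ce[i],s[i],(l==i)) for i in range(1,n) if s[i][4]>=amin]
def tool(delta,s=None):
    "world shift (m) -> tool cm"
    s=s or r.state(); return np.round(np.array(s["ee_rot"]).T@np.array(delta)*100,2)
E
python3 - <<'E'
from h import *
c=r.camera("top"); P=cloud(c); im=c["image"]
def roi(m,x0,x1,y0,y1):
    o=np.zeros_like(m); o[y0:y1,x0:x1]=m[y0:y1,x0:x1]; return o
def show(n,m,z):
    for ce,s,l in blobs(m,15):
        q=cv2.findContours(l.astype(np.uint8),0,2)[0][0]
        (cc,wh,a)=cv2.minAreaRect(cast(c,q.reshape(-1,2),z)[:,:2].astype(np.float32)*1000)
        print(n,ce.round(1),s[4],"cast",cast(c,[ce],z)[0].round(4),"rect",np.round(cc,1),np.round(wh,1),round(a,1),"depth z",np.median(P[l][:,2]).round(3))
white=mask(c,(0,0,170),(180,60,255))
show("rib",roi(white,282,364,163,190),.091)
show("tray",roi(mask(c,(100,120,40),(125,255,255)),220,270,135,230),.035)
show("noz",roi(mask(c,(5,120,120),(20,255,255)),300,330,130,160),.139)
show("capred",roi(mask(c,(0,150,100),(8,255,255)),280,366,160,192),.063)
show("green",roi(mask(c,(50,70,40),(90,255,255)),380,450,170,240),.02)
show("modred",roi(mask(c,(0,120,80),(8,255,255)),385,445,170,235),.05)
dark=roi(mask(c,(0,0,0),(180,255,60)),275,372,155,205)
show("rail",dark|roi(mask(c,(0,150,100),(8,255,255)),280,366,160,192),.041)
cv2.imwrite("pics/mod.png",cv2.resize(im[170:240,375:455],None,fx=7,fy=7,interpolation=cv2.INTER_CUBIC))
h=P[170:240,375:455,2]; print("max heights",h.max())
for n,(u,v) in dict(a=(401,188),b=(431,202),c=(402,220)).items(): 
    w=P[v-14:v+14,u-14:u+14].reshape(-1,3); w=w[w[:,2]>.008]; print(n,np.percentile(w[:,2],[50,90,98]).round(3),w.mean(0).round(3))
E
```

```text
rib [352.5 174.5] 44 cast [ 0.5676 -0.091   0.091 ] rect [567.7 -91.1] [42.9 11.3] 1.6 depth z 0.092
rib [293.5 176.7] 42 cast [0.5497 0.1298 0.091 ] rect [550.5 130. ] [42.7 11.3] 3.3 depth z 0.092
rib [322.8 175.3] 36 cast [0.5599 0.0202 0.091 ] rect [559.   21.4] [42.8 11.3] 2.4 depth z 0.092
tray [246.3 183.4] 2352 cast [0.5301 0.3161 0.035 ] rect [534.5 315.9] [114.7 318.9] 87.2 depth z 0.006
noz [315.6 140.1] 46 cast [0.68  0.052 0.139] rect [679.7  51.4] [26.9 24.6] 49.0 depth z 0.14
capred [351.3 176.8] 397 cast [ 0.5661 -0.0887  0.063 ] rect [567.7 -89.5] [91.8 80.8] 1.9 depth z 0.064
capred [294.7 179. ] 396 cast [0.5484 0.1275 0.063 ] rect [550.  127.9] [90.8 80.6] 3.5 depth z 0.064
capred [322.5 177.8] 411 cast [0.5577 0.0213 0.063 ] rect [559.7  21.1] [89.4 83.9] 5.2 depth z 0.064
green [397.1 183.1] 24 cast [ 0.5599 -0.2714  0.02  ] rect [ 561.5 -274. ] [ 8.3 46. ] 47.2 depth z 0.021
green [406.2 191. ] 32 cast [ 0.5296 -0.3074  0.02  ] rect [ 530.  -307.9] [ 9.5 49. ] 42.0 depth z 0.021
green [424.6 201. ] 45 cast [ 0.4929 -0.3786  0.02  ] rect [ 492.9 -378.7] [47.9 14
[... 539 characters left out ...]
epth z 0.059
modred [431.2 208.4] 30 cast [ 0.4585 -0.3958  0.05  ] rect [ 458.3 -395.4] [ 7.7 54.1] 7.7 depth z 0.023
modred [402.7 222.3] 21 cast [ 0.4006 -0.2878  0.05  ] rect [ 399.9 -287.5] [31.8  9.6] 68.6 depth z 0.058
modred [399.7 226.1] 30 cast [ 0.3855 -0.2766  0.05  ] rect [ 386.7 -276.1] [53.1  9.1] 68.7 depth z 0.022
rail [315.7 156.2] 29 cast [0.65   0.0522 0.041 ] rect [646.5  52.7] [16.4 43.2] 2.5 depth z 0.018
rail [322.8 181. ] 2259 cast [0.5506 0.0201 0.041 ] rect [558.   20.3] [149.6 322.8] 4.2 depth z 0.056
max heights 1.5545698880510035
a [0.025 0.061 0.065] [ 0.535 -0.283  0.041]
b [0.029 0.061 0.065] [ 0.483 -0.393  0.054]
c [0.028 0.063 0.783] [ 0.405 -0.283  0.07 ]
```

View pics/mod.png

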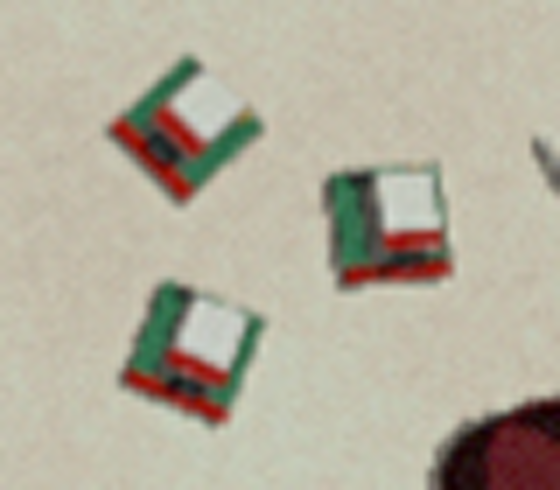

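The crop shows three upright modules. The red lens ends face lower-left for the first, down for the second, and down and slightly left for the third. Caps are 110 mm apart with rib tops at 0.092, which matches the rail. Next I'll add a waypoint helper.

```bash
cat >> h.py <<'E'
from scipy.spatial.transform import Rotation as Ro
def wp(*W):
    "W: (x,y,z,yaw deg) of TCP, tool down, jaws along yaw+90 -> tool shift cm, rotvec deg from now"
    s=r.state(); R0=np.array(s["ee_rot"]); p=np.array(s["eef_pos"])
    print("t",round(s["t"],2),"p",p.round(4),"gap",round(s["finger_gap"],4),"F",np.round(s["wrist_force"],1),"j1,j6",np.round([s["joints"][0],s["joints"][5]],2))
    for x,y,z,a in W:
        c=[]
        for b in (a,a+180):
            yv=np.array([-np.sin(np.radians(b)),np.cos(np.radians(b)),0]); zv=np.array([0,0,-1.])
            c.append(Ro.from_matrix(R0.T@np.c_[np.cross(yv,zv),yv,zv]).as_rotvec(degrees=True))
        print((R0.T@(np.array([x,y,z])-p)*100).round(2),[v.round(1) for v in c])
E
python3 - <<'E'
from h import *
wp((.55,.1295,.2,4.6),(.55,.1295,.089,4.6))
E
```

```text
t 0.15 p [0.1827 0.5186 0.2528] gap 0.0851 F [ 0.3 -0.3 -0.7] j1,j6 [ 1.17 -0.07]
[-47.57 -24.49   5.3 ] [array([ -0.1,  -0. , -24. ]), array([-0.00e+00,  1.00e-01,  1.56e+02])]
[-47.57 -24.47  16.4 ] [array([ -0.1,  -0. , -24. ]), array([-0.00e+00,  1.00e-01,  1.56e+02])]
```

>>> send_rows([
  [0.5,[-47.6,-24.5,5.3],[0,0,-24]],
  [0.5,[-47.6,-24.5,5.3],[0,0,-24]],
  [0.5,[-47.6,-24.5,5.3],[0,0,-24]],
  [0.5,[-47.6,-24.5,5.3],[0,0,-24]],
  [0.5,[-47.6,-24.5,5.3],[0,0,-24]],
  [0.5,[-47.6,-24.5,5.3],[0,0,-24]],
  [0.5,[-47.6,-24.5,5.3],[0,0,-24]],
  [0.5,[-47.6,-24.5,5.3],[0,0,-24]],
  [0.5,[-47.6,-24.5,5.3],[0,0,-24]],
  [0.5,[-47.6,-24.5,5.3],[0,0,-24]],
  [0.5,[-47.6,-24.5,5.3],[0,0,-24]],
  [0.5,[-47.6,-24.5,10],[0,0,-24]],
  [0.5,[-47.6,-24.5,14],[0,0,-24]],
  [0.5,[-47.6,-24.5,16.4],[0,0,-24]],
  [0.5,[-47.6,-24.5,16.4],[0,0,-24]],
  [0,[-47.6,-24.5,16.4],[0,0,-24]],
  [0,[-47.6,-24.5,16.4],[0,0,-24]],
  [0,[-47.6,-24.5,16.4],[0,0,-24]],
  [0,[-47.6,-24.5,16.4],[0,0,-24]],
], newtons=40)

```text
t: 2.52
eef_pos: [0.5509, 0.1299, 0.091]
ee_rot: [[-0.997, -0.08, 0.002], [-0.08, 0.997, 0.001], [-0.003, 0.001, -1.0]]
wrist_force: [-2.5, 1.5, 6.7]
finger_gap: 0.0151
```

```bash
python3 - <<'E'
from h import *
wp((.55,.1295,.2,4.6),(.634,.311,.2,-2.8),(.634,.311,.055,-2.8))
E
```

```text
t 2.52 p [0.5509 0.1299 0.091 ] gap 0.0151 F [-2.5  1.5  6.7] j1,j6 [ 0.17 -1.48]
[  0.07  -0.03 -10.9 ] [array([ 0. ,  0.1, -0. ]), array([ 2.0e-01, -1.0e-01,  1.8e+02])]
[ -9.76  17.39 -10.87] [array([0. , 0.1, 7.4]), array([-2.000e-01,  1.000e-01, -1.726e+02])]
[-9.72 17.38  3.63] [array([0. , 0.1, 7.4]), array([-2.000e-01,  1.000e-01, -1.726e+02])]
```

>>> send_rows([
  [0,[0,0,-5],[0,0,0]],
  [0,[0,0,-11],[0,0,0]],
  [0,[-3,6,-11],[0,0,2]],
  [0,[-6,11,-11],[0,0,4]],
  [0,[-9.7,17.4,-11],[0,0,7.4]],
  [0,[-9.7,17.4,-11],[0,0,7.4]],
  [0,[-9.7,17.4,-6],[0,0,7.4]],
  [0,[-9.7,17.4,-1],[0,0,7.4]],
  [0,[-9.7,17.4,2],[0,0,7.4]],
  [0,[-9.7,17.4,3.4],[0,0,7.4]],
  [0,[-9.7,17.4,3.4],[0,0,7.4]],
  [0.5,[-9.7,17.4,3.4],[0,0,7.4]],
  [0.5,[-9.7,17.4,3.4],[0,0,7.4]],
  [0.5,[-9.7,17.4,3.4],[0,0,7.4]],
  [0.5,[-9.7,17.4,-2],[0,0,7.4]],
  [0.5,[-9.7,17.4,-8],[0,0,7.4]],
  [0.5,[-9.7,17.4,-11],[0,0,7.4]],
])

```text
t: 4.65
eef_pos: [0.6337, 0.3109, 0.2037]
ee_rot: [[-0.999, 0.049, 0.005], [0.049, 0.999, 0.002], [-0.004, 0.002, -1.0]]
wrist_force: [0.2, 0.7, -0.4]
finger_gap: 0.0427
```

```bash
python3 - <<'E'
from h import *
c=r.camera("top");c2=r.camera("side"); cv2.imwrite("pics/a.png",np.hstack([cv2.resize(c["image"][120:250,210:460],(500,260)),cv2.resize(c2["image"][160:290,240:400],(300,260))]))
wp((.5592,.0205,.2,4.6),(.5592,.0205,.094,4.6))
E
```

```text
t 4.75 p [0.6341 0.3111 0.2042] gap 0.0427 F [ 0.5  0.3 -0.3] j1,j6 [ 0.4  -1.12]
[  6.06 -29.4    0.29] [array([ 0.2,  0.4, -7.4]), array([  0.6,  -0.2, 172.6])]
[  6.13 -29.43  10.89] [array([ 0.2,  0.4, -7.4]), array([  0.6,  -0.2, 172.6])]
```

View pics/a.png

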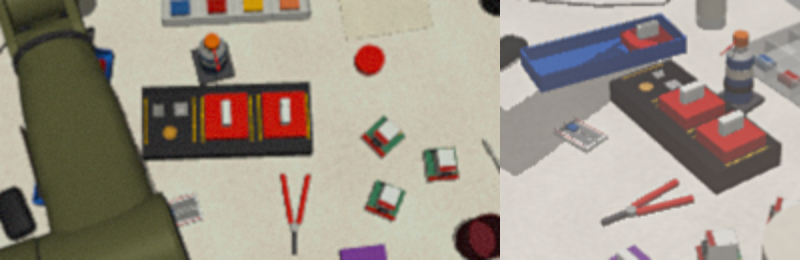

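The side half of the picture shows the first cap in the far end of the tray (about (645,40)), and the left seats are bare. Next is the middle cap.

>>> send_rows([
  [0.5,[1,-6,0.2],[0,0,-2]],
  [0.5,[6.1,-29.4,0.2],[0.2,0.4,-7.4]],
  [0.5,[6.1,-29.4,0.2],[0.2,0.4,-7.4]],
  [0.5,[6.1,-29.4,0.2],[0.2,0.4,-7.4]],
  [0.5,[6.1,-29.4,0.2],[0.2,0.4,-7.4]],
  [0.5,[6.1,-29.4,0.2],[0.2,0.4,-7.4]],
  [0.5,[6.1,-29.4,5],[0.2,0.4,-7.4]],
  [0.5,[6.1,-29.4,9],[0.2,0.4,-7.4]],
  [0.5,[6.1,-29.4,10.8],[0.2,0.4,-7.4]],
  [0.5,[6.1,-29.4,10.8],[0.2,0.4,-7.4]],
  [0,[6.1,-29.4,10.8],[0.2,0.4,-7.4]],
  [0,[6.1,-29.4,10.8],[0.2,0.4,-7.4]],
  [0,[6.1,-29.4,10.8],[0.2,0.4,-7.4]],
  [0,[6.1,-29.4,10.8],[0.2,0.4,-7.4]],
])

```text
t: 6.5
eef_pos: [0.5585, 0.0201, 0.0929]
ee_rot: [[-0.997, -0.08, -0.004], [-0.08, 0.997, -0.003], [0.004, -0.003, -1.0]]
wrist_force: [-0.1, 0.9, 6.9]
finger_gap: 0.0153
```

```bash
python3 - <<'E'
from h import *
wp((.5592,.0205,.2,4.6),(.5345,.316,.2,-2.8),(.5345,.316,.058,-2.8))
E
```

```text
t 6.5 p [0.5585 0.0201 0.0929] gap 0.0153 F [-0.1  0.9  6.9] j1,j6 [-0.03 -1.68]
[ -0.02  -0.   -10.71] [array([-0.2, -0.2, -0. ]), array([ -0.4,   0.3, 180. ])]
[  0.08  29.65 -10.8 ] [array([-0.2, -0.2,  7.4]), array([   0.4,   -0.3, -172.6])]
[1.00e-02 2.97e+01 3.40e+00] [array([-0.2, -0.2,  7.4]), array([   0.4,   -0.3, -172.6])]
```

>>> send_rows([
  [0,[0,0,-5],[0,0,0]],
  [0,[0,0,-10.8],[0,0,0]],
  [0,[0,6,-10.8],[0,0,2]],
  [0,[0,12,-10.8],[0,0,4]],
  [0,[0,18,-10.8],[0,0,6]],
  [0,[0,24,-10.8],[0,0,7.4]],
  [0,[0,29.7,-10.8],[0,0,7.4]],
  [0,[0,29.7,-10.8],[0,0,7.4]],
  [0,[0,29.7,-6],[0,0,7.4]],
  [0,[0,29.7,-1],[0,0,7.4]],
  [0,[0,29.7,2],[0,0,7.4]],
  [0,[0,29.7,3.5],[0,0,7.4]],
  [0,[0,29.7,3.5],[0,0,7.4]],
  [0.5,[0,29.7,3.5],[0,0,7.4]],
  [0.5,[0,29.7,3.5],[0,0,7.4]],
  [0.5,[0,29.7,3.5],[0,0,7.4]],
  [0.5,[0,29.7,-2],[0,0,7.4]],
  [0.5,[0,29.7,-8],[0,0,7.4]],
  [0.5,[0,29.7,-10.8],[0,0,7.4]],
])

```text
t: 8.88
eef_pos: [0.5353, 0.3168, 0.2024]
ee_rot: [[-0.999, 0.049, -0.003], [0.049, 0.999, -0.001], [0.003, -0.002, -1.0]]
wrist_force: [-0.6, -0.3, 0.0]
finger_gap: 0.0427
```

```bash
python3 - <<'E'
from h import *
wp((.5679,-.0905,.2,4.6),(.5679,-.0905,.094,4.6))
E
```

```text
t 8.88 p [0.5353 0.3168 0.2024] gap 0.0427 F [-0.6 -0.3  0. ] j1,j6 [ 0.48 -1.05]
[ -5.25 -40.52   0.29] [array([-0.1, -0.2, -7.4]), array([-2.000e-01,  1.000e-01,  1.726e+02])]
[ -5.28 -40.5   10.89] [array([-0.1, -0.2, -7.4]), array([-2.000e-01,  1.000e-01,  1.726e+02])]
```

>>> send_rows([
  [0.5,[-5.2,-40.5,0.2],[0,0,-7.4]],
  [0.5,[-5.2,-40.5,0.2],[0,0,-7.4]],
  [0.5,[-5.2,-40.5,0.2],[0,0,-7.4]],
  [0.5,[-5.2,-40.5,0.2],[0,0,-7.4]],
  [0.5,[-5.2,-40.5,0.2],[0,0,-7.4]],
  [0.5,[-5.2,-40.5,0.2],[0,0,-7.4]],
  [0.5,[-5.2,-40.5,0.2],[0,0,-7.4]],
  [0.5,[-5.2,-40.5,0.2],[0,0,-7.4]],
  [0.5,[-5.2,-40.5,5],[0,0,-7.4]],
  [0.5,[-5.2,-40.5,9],[0,0,-7.4]],
  [0.5,[-5.2,-40.5,10.8],[0,0,-7.4]],
  [0.5,[-5.2,-40.5,10.8],[0,0,-7.4]],
  [0,[-5.2,-40.5,10.8],[0,0,-7.4]],
  [0,[-5.2,-40.5,10.8],[0,0,-7.4]],
  [0,[-5.2,-40.5,10.8],[0,0,-7.4]],
  [0,[-5.2,-40.5,10.8],[0,0,-7.4]],
])

```text
t: 10.88
eef_pos: [0.5669, -0.0911, 0.0934]
ee_rot: [[-0.997, -0.08, -0.004], [-0.08, 0.997, -0.004], [0.004, -0.004, -1.0]]
wrist_force: [-0.7, 1.1, 6.7]
finger_gap: 0.0148
```

```bash
python3 - <<'E'
from h import *
wp((.5679,-.0905,.2,4.6),(.4346,.321,.2,-2.8),(.4346,.321,.056,-2.8))
E
```

```text
t 10.88 p [ 0.5669 -0.0911  0.0934] gap 0.0148 F [-0.7  1.1  6.7] j1,j6 [-0.22 -1.87]
[-6.000e-02  1.000e-02 -1.066e+01] [array([-0.2, -0.2, -0. ]), array([ -0.4,   0.3, 180. ])]
[  9.94  42.09 -10.77] [array([-0.2, -0.2,  7.4]), array([   0.3,   -0.3, -172.6])]
[ 9.88 42.15  3.63] [array([-0.2, -0.2,  7.4]), array([   0.3,   -0.3, -172.6])]
```

>>> send_rows([
  [0,[0,0,-5],[0,0,0]],
  [0,[0,0,-10.7],[0,0,0]],
  [0,[9.9,42.1,-10.7],[0,0,7.4]],
  [0,[9.9,42.1,-10.7],[0,0,7.4]],
  [0,[9.9,42.1,-10.7],[0,0,7.4]],
  [0,[9.9,42.1,-10.7],[0,0,7.4]],
  [0,[9.9,42.1,-10.7],[0,0,7.4]],
  [0,[9.9,42.1,-10.7],[0,0,7.4]],
  [0,[9.9,42.1,-10.7],[0,0,7.4]],
  [0,[9.9,42.1,-10.7],[0,0,7.4]],
  [0,[9.9,42.1,-10.7],[0,0,7.4]],
  [0,[9.9,42.1,-6],[0,0,7.4]],
  [0,[9.9,42.1,-1],[0,0,7.4]],
  [0,[9.9,42.1,2],[0,0,7.4]],
  [0,[9.9,42.1,3.6],[0,0,7.4]],
  [0,[9.9,42.1,3.6],[0,0,7.4]],
  [0.5,[9.9,42.1,3.6],[0,0,7.4]],
  [0.5,[9.9,42.1,3.6],[0,0,7.4]],
  [0.5,[9.9,42.1,-2],[0,0,7.4]],
  [0.5,[9.9,42.1,-8],[0,0,7.4]],
])

```text
t: 13.38
eef_pos: [0.434, 0.3207, 0.1724]
ee_rot: [[-0.999, 0.049, -0.008], [0.049, 0.999, -0.004], [0.008, -0.005, -1.0]]
wrist_force: [-0.4, -0.1, 0.4]
finger_gap: 0.0427
```

```bash
python3 - <<'E'
from h import *
wp((.68,.052,.20,4.6),(.68,.052,.175,4.6),(.68,.052,.154,4.6))
E
```

```text
t 13.38 p [0.434  0.3207 0.1724] gap 0.0427 F [-0.4 -0.1  0.4] j1,j6 [ 0.57 -0.95]
[-25.87 -25.64  -2.84] [array([-0.2, -0.5, -7.4]), array([ -0.7,   0.4, 172.6])]
[-25.89 -25.63  -0.34] [array([-0.2, -0.5, -7.4]), array([ -0.7,   0.4, 172.6])]
[-25.91 -25.62   1.76] [array([-0.2, -0.5, -7.4]), array([ -0.7,   0.4, 172.6])]
```

>>> send_rows([
  [0,[0,0,-6],[0,0,0]],
  [0,[-26,-25.6,-6],[0,0,-7.4]],
  [0,[-26,-25.6,-6],[0,0,-7.4]],
  [0,[-26,-25.6,-6],[0,0,-7.4]],
  [0,[-26,-25.6,-6],[0,0,-7.4]],
  [0,[-26,-25.6,-6],[0,0,-7.4]],
  [0,[-26,-25.6,-6],[0,0,-7.4]],
  [0,[-26,-25.6,-6],[0,0,-7.4]],
  [0,[-26,-25.6,-6],[0,0,-7.4]],
])

```text
t: 14.5
eef_pos: [0.6815, 0.0531, 0.2303]
ee_rot: [[-0.997, -0.08, -0.007], [-0.08, 0.997, -0.003], [0.007, -0.003, -1.0]]
wrist_force: [-0.2, 0.8, -0.1]
finger_gap: 0.0001
```

```bash
python3 - <<'E'
from h import *
c=r.camera("top");c2=r.camera("side"); cv2.imwrite("pics/b.png",np.hstack([cv2.resize(c["image"][120:250,210:460],(500,260)),cv2.resize(c2["image"][130:260,240:400],(300,260))]))
P=cloud(c);m=mask(c,(0,150,100),(8,255,255))
for ce,s,l in blobs(m,100): print(ce.round(),s[4],cast(c,[ce],.026)[0].round(3),np.median(P[l][:,2]).round(3))
wp((.68,.052,.175,4.6),(.68,.052,.154,4.6))
E
```

```text
[394. 149.] 147 [ 0.696 -0.259  0.026] 0.024
[251. 160.] 288 [0.629 0.308 0.026] 0.028
[248. 184.] 305 [0.531 0.313 0.026] 0.028
[244. 209.] 320 [0.431 0.318 0.026] 0.027
t 14.6 p [0.6813 0.0539 0.2307] gap -0.0001 F [-0.   0.3  0.8] j1,j6 [ 0.03 -1.63]
[ 0.1  -0.16  5.57] [array([-0.2, -0.4,  0.1]), array([   0.6,   -0.3, -179.9])]
[ 0.09 -0.15  7.67] [array([-0.2, -0.4,  0.1]), array([   0.6,   -0.3, -179.9])]
```

View pics/b.png

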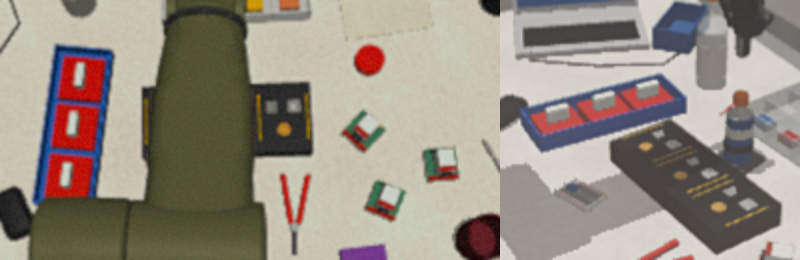

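All three caps lie flat in the tray (heights 0.027–0.028), and the seats are bare. The left-most module has moved a little, so it was probably knocked. Pressing the nozzle.

>>> send_rows([
  [0,[0.1,-0.1,5],[0,0,0]],
  [0,[0.1,-0.1,6.5],[0,0,0]],
  [0,[0.1,-0.1,7],[0,0,0]],
  [0,[0.1,-0.1,7.3],[0,0,0]],
  [0,[0.1,-0.1,7.6],[0,0,0]],
  [0,[0.1,-0.1,7.6],[0,0,0]],
  [0,[0.1,-0.1,7.6],[0,0,0]],
])

```text
t: 15.48
eef_pos: [0.6809, 0.0518, 0.1562]
ee_rot: [[-0.997, -0.08, -0.004], [-0.08, 0.997, -0.003], [0.005, -0.003, -1.0]]
wrist_force: [-2.3, 2.8, 5.6]
finger_gap: -0.0001
```

>>> send_rows([
  [0,[0,0,0.2],[0,0,0]],
  [0,[0,0,0.4],[0,0,0]],
  [0,[0,0,0.5],[0,0,0]],
  [0,[0,0,0.5],[0,0,0]],
  [0,[0,0,0.5],[0,0,0]],
])

```text
t: 16.1
eef_pos: [0.681, 0.0518, 0.1539]
ee_rot: [[-0.997, -0.08, -0.003], [-0.08, 0.997, -0.003], [0.003, -0.003, -1.0]]
wrist_force: [-13.5, 2.8, 25.6]
finger_gap: -0.0001
```

At 25.6 N the nozzle is on its stop. Now I'll release it and measure the modules.

>>> send_rows([
  [0,[0,0,-1],[0,0,0]],
  [0,[0,0,-5],[0,0,0]],
  [0.9,[0,0,-9],[0,0,0]],
  [0.9,[0,0,-9],[0,0,0]],
])

```text
t: 16.6
eef_pos: [0.6821, 0.0517, 0.2442]
ee_rot: [[-0.997, -0.08, 0.001], [-0.08, 0.997, -0.004], [-0.001, -0.004, -1.0]]
wrist_force: [-0.3, -0.4, -0.3]
finger_gap: 0.0359
```

```bash
cat > mods.py <<'E'
from h import *
def mods(c,show=True):
    "housing top (white+red band) at z .058, and plate strip for the heading"
    P=cloud(c); z=P[...,2]; im=c["image"]
    m=((z>.05)&(z<.066)&(P[...,1]<-.15)&(P[...,0]>.3)&(P[...,0]<.62)).astype(np.uint8)
    red=mask(c,(0,110,70),(9,255,255))|mask(c,(172,110,70),(180,255,255))
    out=[]
    for ce,s,l in blobs(m,60):
        if s[4]>200: continue
        q=cv2.findContours(l.astype(np.uint8),0,1)[0][0].reshape(-1,2)
        cc,wh,a=cv2.minAreaRect(cast(c,q,.058)[:,:2].astype(np.float32)*1000)
        v0,v1,u0,u1=int(ce[1])-13,int(ce[1])+14,int(ce[0])-13,int(ce[0])+14
        sub=(red[v0:v1,u0:u1]>0)&(z[v0:v1,u0:u1]<.035)&(z[v0:v1,u0:u1]>.012)
        vv,uu=np.nonzero(sub); st=cast(c,np.c_[uu+u0,vv+v0],.02)[:,:2]
        d=np.linalg.svd(st-st.mean(0))[2][0]
        h=cast(c,[ce],.058)[0,:2]; x=h-st.mean(0)
        n=np.array([-d[1],d[0]]); n*=np.sign(n@x)
        off=x@n
        print("c",ce.round(1),s[4],"cent",h.round(4),"rect",np.round(cc,1),np.round(wh,1),round(a,1),"strip",len(st),st.mean(0).round(4),"yaw",np.degrees(np.arctan2(n[1],n[0])).round(1),"yaw2",np.degrees(np.arctan2(x[1],x[0])).round(1),"d",off.round(4))
if __name__=="__main__":
    c=r.camera("top"); mods(c)
    cv2.imwrite("pics/m%d.png"%(r.state()["t"]*10),cv2.resize(c["image"][140:240,270:450],None,fx=4.4,fy=4.4,interpolation=cv2.INTER_CUBIC))
    m=mask(c,(12,90,90),(28,255,255)); 
    for ce,s,l in blobs(m,6):
        if 270<ce[0]<375 and 150<ce[1]<205: print("brass",ce.round(2),s[4],cast(c,[ce],.041)[0].round(4))
E
python3 mods.py; ls pics
```

```text
a.png
b.png
mod.png
side0.png
top0.pngTraceback (most recent call last):
  File "mods.py", line 21, in <module>
    c=r.camera("top"); mods(c)
                       ~~~~^^^
  File "mods.py", line 14, in mods
    vv,uu=np.nonzero(sub); st=cast(c,np.c_[uu+u0,vv+v0],.02)[:,:2]
                              ~~~~^^^^^^^^^^^^^^^^^^^^^^^^^^
  File "h.py", line 6, in cast
    n=cv2.undistortPoints(np.float64(uv).reshape(-1,1,2),K,np.array([c["k1"],0,0,0.]))[:,0]
      ~~~~~~~~~~~~~~~~~~~^^^^^^^^^^^^^^^^^^^^^^^^^^^^^^^^^^^^^^^^^^^^^^^^^^^^^^^^^^^^^
cv2.error: OpenCV(4.12.0) /io/opencv/modules/calib3d/src/undistort.dispatch.cpp:347: error: (-215:Assertion failed) CV_IS_MAT(_src) && CV_IS_MAT(_dst) && (_src->rows == 1 || _src->cols == 1) && (_dst->rows == 1 || _dst->cols == 1) && _src->cols + _src->rows - 1 == _dst->rows + _dst->cols - 1 && (CV_MAT_TYPE(_src->type) == CV_32FC2 || CV_MAT_TYPE(_src->type) == CV_64FC2) && (CV_MAT_TYPE(_dst->type) == CV_32FC2 || CV_MAT_TYPE(_dst->type) == CV_64FC2) in function 'cvUndistortPointsInternal'
```

```bash
sed -i 's/        vv,uu=np.nonzero(sub); st/        vv,uu=np.nonzero(sub)\n        if len(uu)<8: print("skip",ce.round(),s[4]); continue\n        st/' mods.py; python3 mods.py; ls pics
```

```text
skip [492. 182.] 102
c [393.  183.5] 97 cent [ 0.5478 -0.2491] rect [ 546.8 -248.1] [29.7 50.5] 47.3 strip 33 [ 0.5308 -0.2327] yaw -44.4 yaw2 -43.8 d 0.0236
c [433.  200.5] 101 cent [ 0.4876 -0.4009] rect [ 486.5 -400.8] [49.4 33.6] 13.0 strip 28 [ 0.4642 -0.4039] yaw 6.5 yaw2 7.4 d 0.0236
c [404.3 219. ] 106 cent [ 0.4121 -0.2922] rect [ 409.8 -291.3] [32.1 51.5] 69.9 strip 30 [ 0.3899 -0.281 ] yaw -20.7 yaw2 -26.6 d 0.0248
brass [339.1  178.24] 41 [ 0.5644 -0.0427  0.041 ]
brass [363.27 178.27] 41 [ 0.5683 -0.1365  0.041 ]
brass [282.54 180.27] 41 [0.547  0.1758 0.041 ]
brass [351.56 184.12] 43 [ 0.543  -0.0917  0.041 ]
a.png
b.png
m167.png
mod.png
side0.png
top0.png
```

```bash
python3 - <<'E'
from h import *
c=r.camera("top"); P=cloud(c); z=P[...,2]
red=mask(c,(0,110,70),(9,255,255))|mask(c,(172,110,70),(180,255,255))
for k,(u,v,a) in dict(a=(393,183,-44.4),b=(433,200,7),c=(404,219,-21.)).items():
    sl=(slice(v-14,v+15),slice(u-14,u+15)); Q=P[sl].reshape(-1,3); rd=red[sl].ravel()>0
    n=np.array([np.cos(np.radians(a)),np.sin(np.radians(a))]); e=np.array([-n[1],n[0]])
    H=Q[(Q[:,2]>.055)&(Q[:,2]<.07)]; S=Q[rd&(Q[:,2]>.012)&(Q[:,2]<.03)]; pl=Q[(Q[:,2]>.013)&(Q[:,2]<.026)]
    cH=[(H[:,:2]@w) for w in (n,e)]; S2=S[:,:2]
    print(k,"H",len(H),H[:,2].mean().round(4),"mean",H.mean(0)[:2].round(4),"ext x",np.ptp(cH[0]).round(4),"y",np.ptp(cH[1]).round(4),
     "mid",((cH[0].max()+cH[0].min())/2*n+(cH[1].max()+cH[1].min())/2*e).round(4),
     "| strip w",np.ptp(S2@n).round(4),"l",np.ptp(S2@e).round(4),"strip+29",(S2.mean(0)+.029*n).round(4), "outer+32",np.round((S2@n).min()+.032,4),"vs Hn",cH[0].mean().round(4),"e strip",(S2@e).mean().round(4),"He",cH[1].mean().round(4))
E
```

```text
a H 87 0.06 mean [ 0.5476 -0.25  ] ext x 0.0507 y 0.0308 mid [ 0.5474 -0.2486] | strip w 0.0106 l 0.0551 strip+29 [ 0.5501 -0.2524] outer+32 0.5669 vs Hn 0.5662 e strip 0.2045 He 0.2045
b H 87 0.0595 mean [ 0.4885 -0.4006] ext x 0.0471 y 0.0341 mid [ 0.4861 -0.4019] | strip w 0.0085 l 0.0563 strip+29 [ 0.4927 -0.4001] outer+32 0.4394 vs Hn 0.436 e strip -0.4571 He -0.4571
c H 92 0.0597 mean [ 0.4134 -0.2929] ext x 0.0457 y 0.0324 mid [ 0.4123 -0.2921] | strip w 0.0086 l 0.0541 strip+29 [ 0.4167 -0.2911] outer+32 0.4924 vs Hn 0.4909 e strip -0.1225 He -0.1253
```

View pics/m167.png

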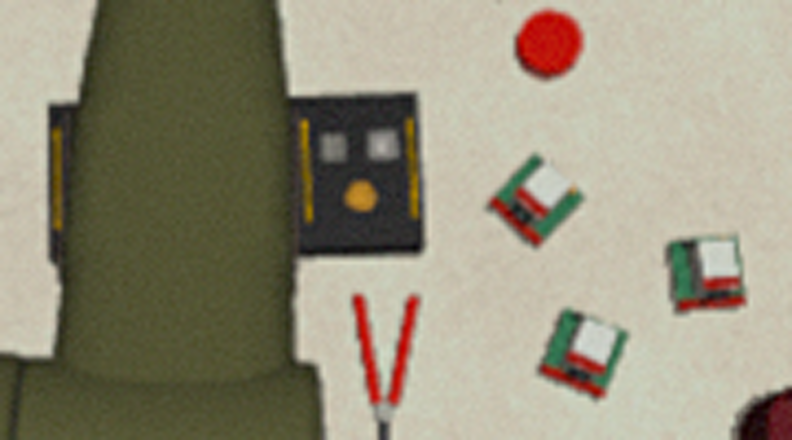

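The picture shows three upright modules at crop positions (537,200), (708,272) and (585,352), with station 3's cup and seats bare. The two centre cues agree to 2–4 mm, so I'll take their mean.

```bash
python3 - <<'E'
from h import *
wp((.549,-.251,.2,-44.4),(.549,-.251,.052,-44.4))
E
```

```text
t 16.75 p [0.6808 0.0517 0.2388] gap 0.0582 F [-0.8 -0.  -0.2] j1,j6 [ 0.02 -1.63]
[ 15.52 -29.11   4.09] [array([-0.4, -0.3, 49. ]), array([   0.4,   -0.4, -131. ])]
[ 15.41 -29.06  18.89] [array([-0.4, -0.3, 49. ]), array([   0.4,   -0.4, -131. ])]
```

>>> send_rows([
  [0.75,[15.5,-29.1,4],[-0.4,-0.3,49]],
  [0.75,[15.5,-29.1,4],[-0.4,-0.3,49]],
  [0.75,[15.5,-29.1,4],[-0.4,-0.3,49]],
  [0.75,[15.5,-29.1,4],[-0.4,-0.3,49]],
  [0.75,[15.5,-29.1,4],[-0.4,-0.3,49]],
  [0.75,[15.5,-29.1,4],[-0.4,-0.3,49]],
  [0.75,[15.5,-29.1,4],[-0.4,-0.3,49]],
  [0.75,[15.4,-29.1,10],[-0.4,-0.3,49]],
  [0.75,[15.4,-29.1,15],[-0.4,-0.3,49]],
  [0.75,[15.4,-29.1,18],[-0.4,-0.3,49]],
  [0.75,[15.4,-29.1,18.9],[-0.4,-0.3,49]],
  [0.75,[15.4,-29.1,18.9],[-0.4,-0.3,49]],
  [0,[15.4,-29.1,18.9],[-0.4,-0.3,49]],
  [0,[15.4,-29.1,18.9],[-0.4,-0.3,49]],
  [0,[15.4,-29.1,18.9],[-0.4,-0.3,49]],
  [0,[15.4,-29.1,18.9],[-0.4,-0.3,49]],
  [0,[15.4,-29.1,18.9],[-0.4,-0.3,49]],
])

```text
t: 18.88
eef_pos: [0.5501, -0.2515, 0.0536]
ee_rot: [[-0.714, 0.7, 0.002], [0.7, 0.714, 0.0], [-0.001, 0.002, -1.0]]
wrist_force: [0.3, 1.6, 6.9]
finger_gap: 0.0311
```

```bash
python3 - <<'E'
from h import *
wp((.549,-.251,.2,-44.4),(.5498,.1294,.2,4.6),(.5498,.1294,.095,4.6))
E
```

```text
t 18.88 p [ 0.5501 -0.2515  0.0536] gap 0.0311 F [0.3 1.6 6.9] j1,j6 [-0.49 -1.29]
[ 9.000e-02 -1.000e-02 -1.464e+01] [array([ 0.1,  0.1, -0. ]), array([ 1.0e-01, -2.0e-01,  1.8e+02])]
[ 26.66  27.21 -14.63] [array([  0.1,   0.1, -49. ]), array([ 1.00e-01, -1.00e-01,  1.31e+02])]
[26.67 27.2  -4.13] [array([  0.1,   0.1, -49. ]), array([ 1.00e-01, -1.00e-01,  1.31e+02])]
```

>>> send_rows([
  [0,[0,0,-5],[0,0,0]],
  [0,[0,0,-11],[0,0,0]],
  [0,[0,0,-14.6],[0,0,0]],
  [0,[26.7,27.2,-14.6],[0,0,-49]],
  [0,[26.7,27.2,-14.6],[0,0,-49]],
  [0,[26.7,27.2,-14.6],[0,0,-49]],
  [0,[26.7,27.2,-14.6],[0,0,-49]],
  [0,[26.7,27.2,-14.6],[0,0,-49]],
  [0,[26.7,27.2,-14.6],[0,0,-49]],
  [0,[26.7,27.2,-14.6],[0,0,-49]],
  [0,[26.7,27.2,-14.6],[0,0,-49]],
  [0,[26.7,27.2,-10],[0,0,-49]],
  [0,[26.7,27.2,-6],[0,0,-49]],
  [0,[26.7,27.2,-4],[0,0,-49]],
  [0,[26.7,27.2,-4],[0,0,-49]],
  [0,[26.7,27.2,-4],[0,0,-49]],
])

```text
t: 20.88
eef_pos: [0.5494, 0.1288, 0.0934]
ee_rot: [[-0.997, -0.079, 0.001], [-0.079, 0.997, 0.001], [-0.001, 0.001, -1.0]]
wrist_force: [-0.7, 0.2, -1.6]
finger_gap: 0.0311
```

```bash
python3 - <<'E'
from h import *
c=r.camera("side"); cv2.imwrite("pics/h1.png",cv2.resize(c["image"][150:250,270:400],None,fx=6,fy=6,interpolation=cv2.INTER_CUBIC))
wp((.5498,.1294,.0885,4.6))
E
```

```text
t 20.93 p [0.5494 0.129  0.0936] gap 0.0313 F [-0.2 -0.5 -1.1] j1,j6 [ 0.17 -1.48]
[-0.04  0.03  0.51] [array([ 0.1,  0.1, -0.1]), array([ 1.000e-01, -1.000e-01,  1.799e+02])]
```

View pics/h1.png

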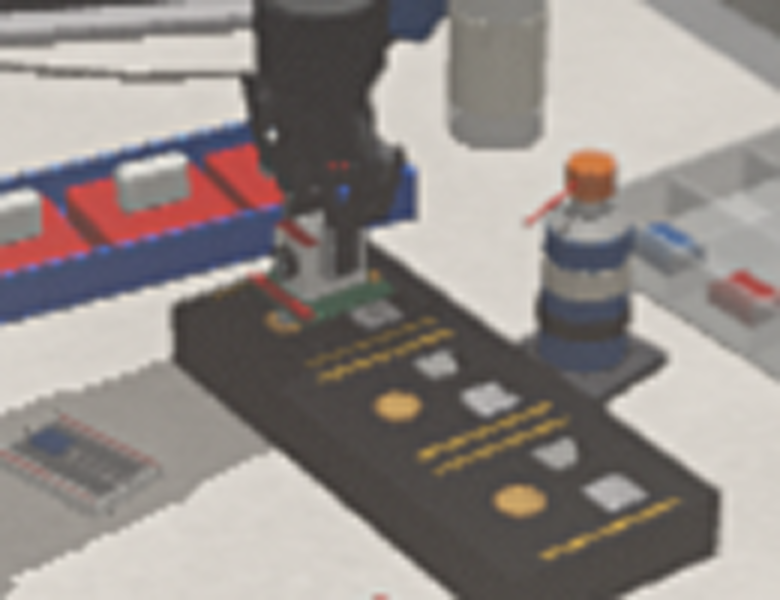

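The module hangs level over station 1, with its lens foot just above the brass cup (about (283,320) in the crop). Lowering it.

>>> send_rows([
  [0,[0,0,0.3],[0,0,0]],
  [0,[0,0,0.6],[0,0,0]],
  [0,[0,0,0.6],[0,0,0]],
])

```text
t: 21.3
eef_pos: [0.55, 0.1298, 0.0875]
ee_rot: [[-0.997, -0.08, 0.003], [-0.08, 0.997, 0.001], [-0.003, 0.001, -1.0]]
wrist_force: [5.9, -0.5, 3.0]
finger_gap: 0.0311
```

>>> send_rows([
  [0.3,[0,0,0],[0,0,0]],
  [0.6,[0,0,0],[0,0,0]],
  [0.65,[0,0,0],[0,0,0]],
  [0.7,[0,0,0],[0,0,0]],
  [0.7,[0,0,-3],[0,0,0]],
  [0.7,[0,0,-8],[0,0,0]],
  [0.7,[0,0,-11],[0,0,0]],
])

```text
t: 22.18
eef_pos: [0.5492, 0.1297, 0.199]
ee_rot: [[-0.997, -0.08, 0.002], [-0.08, 0.997, 0.001], [-0.002, 0.001, -1.0]]
wrist_force: [-0.2, 0.3, 0.0]
finger_gap: 0.0594
```

```bash
python3 - <<'E'
from h import *
c=r.camera("side"); P=cloud(c)
m=(abs(P[...,0]-.55)<.06)&(abs(P[...,1]-.13)<.05)&(P[...,2]>.08)&(P[...,2]<.12)
print(m.sum(),P[m].mean(0).round(4),np.percentile(P[m][:,2],[50,90]).round(4))
wp((.415,-.292,.2,-21),(.415,-.292,.052,-21))
cv2.imwrite("pics/h2.png",cv2.resize(c["image"][150:250,270:400],None,fx=6,fy=6,interpolation=cv2.INTER_CUBIC))
E
python3 mods.py
```

```text
106 [0.5424 0.1242 0.0887] [0.0895 0.0936]
t 22.23 p [0.5502 0.1299 0.2024] gap 0.0598 F [ 1.  -0.6  4.4] j1,j6 [ 0.17 -1.48]
[ 16.86 -40.97   0.07] [array([ 0.2,  0.3, 25.6]), array([  -0.5,    0.2, -154.4])]
[ 16.95 -41.    14.87] [array([ 0.2,  0.3, 25.6]), array([  -0.5,    0.2, -154.4])]
skip [491. 181.] 107
c [432.8 200.6] 104 cent [ 0.4872 -0.4004] rect [ 486.2 -400.9] [48.4 35.1] 8.7 strip 29 [ 0.464 -0.403] yaw 7.1 yaw2 6.3 d 0.0234
c [404.2 219. ] 106 cent [ 0.4119 -0.2919] rect [ 410.1 -291.4] [32.1 50.8] 69.9 strip 30 [ 0.3899 -0.281 ] yaw -20.7 yaw2 -26.2 d 0.0244
brass [339.12 178.52] 42 [ 0.5633 -0.0429  0.041 ]
brass [363.29 178.17] 42 [ 0.5687 -0.1365  0.041 ]
brass [310.53 177.  ] 36 [0.5647 0.0682 0.041 ]
brass [334.98 178.68] 41 [ 0.562  -0.0268  0.041 ]
brass [351.56 184.12] 43 [ 0.543  -0.0917  0.041 ]
brass [323. 185.] 41 [0.5348 0.0185 0.041 ]
```

View pics/h2.png

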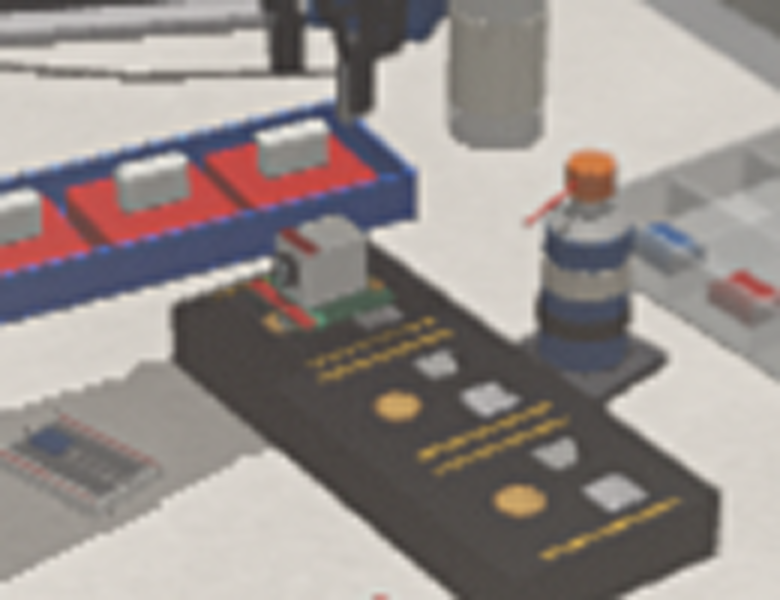

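The module sits on station 1, at crop position (320,260), level, with the top at about 0.091. Next is the module at (0.414,-0.292).

>>> send_rows([
  [0.75,[3,-6,0],[0,0,5]],
  [0.75,[17,-41,0],[0.2,0.3,25.6]],
  [0.75,[17,-41,0],[0.2,0.3,25.6]],
  [0.75,[17,-41,0],[0.2,0.3,25.6]],
  [0.75,[17,-41,0],[0.2,0.3,25.6]],
  [0.75,[17,-41,0],[0.2,0.3,25.6]],
  [0.75,[17,-41,0],[0.2,0.3,25.6]],
  [0.75,[17,-41,0],[0.2,0.3,25.6]],
  [0.75,[17,-41,0],[0.2,0.3,25.6]],
  [0.75,[17,-41,0],[0.2,0.3,25.6]],
  [0.75,[17,-41,5],[0.2,0.3,25.6]],
  [0.75,[17,-41,10],[0.2,0.3,25.6]],
  [0.75,[17,-41,14],[0.2,0.3,25.6]],
  [0.75,[17,-41,14.9],[0.2,0.3,25.6]],
  [0.75,[17,-41,14.9],[0.2,0.3,25.6]],
  [0,[17,-41,14.9],[0.2,0.3,25.6]],
  [0,[17,-41,14.9],[0.2,0.3,25.6]],
  [0,[17,-41,14.9],[0.2,0.3,25.6]],
  [0,[17,-41,14.9],[0.2,0.3,25.6]],
  [0,[17,-41,14.9],[0.2,0.3,25.6]],
])

```text
t: 24.78
eef_pos: [0.413, -0.2928, 0.0486]
ee_rot: [[-0.933, 0.359, -0.004], [0.359, 0.933, -0.003], [0.002, -0.004, -1.0]]
wrist_force: [0.2, 2.1, 7.4]
finger_gap: 0.0316
```

```bash
python3 - <<'E'
from h import *
wp((.414,-.292,.2,-21),(.5585,.02,.2,4.6),(.5585,.02,.096,4.6))
E
```

```text
t 24.77 p [ 0.413  -0.2928  0.0486] gap 0.0316 F [0.2 2.1 7.4] j1,j6 [-0.69 -1.89]
[ -0.03   0.05 -15.14] [array([-0.2, -0.1, -0. ]), array([ -0.2,   0.4, 180. ])]
[ -2.33  34.36 -15.29] [array([ -0.2,  -0.2, -25.6]), array([ -0.2,   0.3, 154.4])]
[-2.35 34.4  -4.89] [array([ -0.2,  -0.2, -25.6]), array([ -0.2,   0.3, 154.4])]
```

>>> send_rows([
  [0,[0,0,-5],[0,0,0]],
  [0,[0,0,-11],[0,0,0]],
  [0,[0,0,-15.2],[0,0,0]],
  [0,[-2.3,34.4,-15.2],[0,0,-25.6]],
  [0,[-2.3,34.4,-15.2],[0,0,-25.6]],
  [0,[-2.3,34.4,-15.2],[0,0,-25.6]],
  [0,[-2.3,34.4,-15.2],[0,0,-25.6]],
  [0,[-2.3,34.4,-15.2],[0,0,-25.6]],
  [0,[-2.3,34.4,-15.2],[0,0,-25.6]],
  [0,[-2.3,34.4,-15.2],[0,0,-25.6]],
  [0,[-2.3,34.4,-15.2],[0,0,-25.6]],
  [0,[-2.3,34.4,-10],[0,0,-25.6]],
  [0,[-2.3,34.4,-6],[0,0,-25.6]],
  [0,[-2.3,34.4,-4.3],[0,0,-25.6]],
  [0,[-2.3,34.4,-4.3],[0,0,-25.6]],
  [0,[-2.3,34.4,-4.3],[0,0,-25.6]],
])

```text
t: 26.78
eef_pos: [0.5582, 0.0202, 0.0907]
ee_rot: [[-0.997, -0.08, -0.003], [-0.08, 0.997, -0.002], [0.003, -0.002, -1.0]]
wrist_force: [-0.2, -0.4, -2.7]
finger_gap: 0.0314
```

```bash
python3 - <<'E'
from h import *
wp((.5585,.02,.083,4.6))
E
```

```text
t 26.77 p [0.5582 0.0202 0.0907] gap 0.0314 F [-0.2 -0.4 -2.7] j1,j6 [-0.03 -1.68]
[-0.03 -0.02  0.77] [array([-0.1, -0.2, -0. ]), array([-3.0e-01,  1.0e-01,  1.8e+02])]
```

>>> send_rows([
  [0,[0,0,0.4],[0,0,0]],
  [0,[0,0,0.7],[0,0,0]],
  [0,[0,0,0.75],[0,0,0]],
  [0,[0,0,0.75],[0,0,0]],
])

```text
t: 27.28
eef_pos: [0.5572, 0.0202, 0.0823]
ee_rot: [[-0.997, -0.08, -0.006], [-0.08, 0.997, -0.002], [0.006, -0.002, -1.0]]
wrist_force: [-7.5, -2.3, 9.9]
finger_gap: 0.0314
```

>>> send_rows([
  [0.3,[0,0,0],[0,0,0]],
  [0.6,[0,0,0],[0,0,0]],
  [0.65,[0,0,0],[0,0,0]],
  [0.7,[0,0,0],[0,0,0]],
  [0.7,[0,0,-3],[0,0,0]],
  [0.7,[0,0,-8],[0,0,0]],
  [0.7,[0,0,-11.5],[0,0,0]],
])

```text
t: 28.15
eef_pos: [0.5583, 0.0207, 0.1986]
ee_rot: [[-0.997, -0.08, -0.004], [-0.08, 0.997, -0.002], [0.004, -0.001, -1.0]]
wrist_force: [0.2, 0.3, 0.6]
finger_gap: 0.0598
```

```bash
python3 - <<'E'
from h import *
c=r.camera("side"); P=cloud(c)
m=(abs(P[...,0]-.56)<.06)&(abs(P[...,1]-.02)<.05)&(P[...,2]>.08)&(P[...,2]<.12)
print(m.sum(),P[m].mean(0).round(4),np.percentile(P[m][:,2],[50,90]).round(4))
wp((.4895,-.4005,.2,7),(.4895,-.4005,.052,7))
cv2.imwrite("pics/h3.png",cv2.resize(c["image"][150:250,270:400],None,fx=6,fy=6,interpolation=cv2.INTER_CUBIC))
E
python3 mods.py|grep c
```

```text
114 [0.5521 0.0151 0.0886] [0.0901 0.0933]
t 28.2 p [0.5596 0.0207 0.2029] gap 0.0596 F [-0.  -0.4  5.1] j1,j6 [-0.03 -1.68]
[ 10.36 -41.42   0.36] [array([-0.1,  0.1, -2.4]), array([1.000e-01, 2.000e-01, 1.776e+02])]
[ 10.38 -41.39  15.16] [array([-0.1,  0.1, -2.4]), array([1.000e-01, 2.000e-01, 1.776e+02])]
c [432.9 200.6] 103 cent [ 0.4873 -0.4006] rect [ 486.3 -401.2] [47.7 35. ] 7.3 strip 27 [ 0.464 -0.403] yaw 5.7 yaw2 5.8 d 0.0234
```

View pics/h3.png

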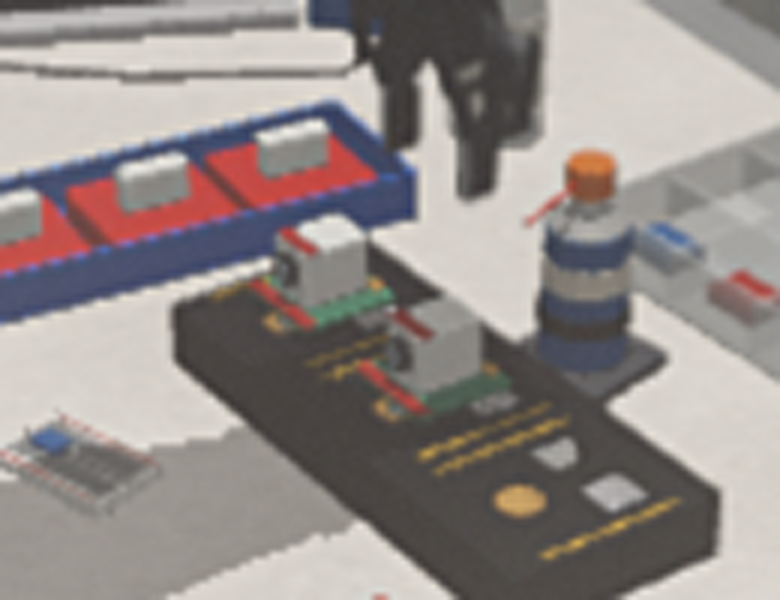

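The second module sits on station 2, looking level with the first. Third module next.

>>> send_rows([
  [0.75,[10.4,-41.4,0.3],[0,0,-2]],
  [0.75,[10.4,-41.4,0.3],[0,0,-2]],
  [0.75,[10.4,-41.4,0.3],[0,0,-2]],
  [0.75,[10.4,-41.4,0.3],[0,0,-2]],
  [0.75,[10.4,-41.4,0.3],[0,0,-2]],
  [0.75,[10.4,-41.4,0.3],[0,0,-2]],
  [0.75,[10.4,-41.4,0.3],[0,0,-2]],
  [0.75,[10.4,-41.4,0.3],[0,0,-2]],
  [0.75,[10.4,-41.4,0.3],[0,0,-2]],
  [0.75,[10.4,-41.4,5],[0,0,-2]],
  [0.75,[10.4,-41.4,10],[0,0,-2]],
  [0.75,[10.4,-41.4,14],[0,0,-2]],
  [0.75,[10.4,-41.4,15],[0,0,-2]],
  [0.75,[10.4,-41.4,15],[0,0,-2]],
  [0,[10.4,-41.4,15],[0,0,-2]],
  [0,[10.4,-41.4,15],[0,0,-2]],
  [0,[10.4,-41.4,15],[0,0,-2]],
  [0,[10.4,-41.4,15],[0,0,-2]],
  [0,[10.4,-41.4,15],[0,0,-2]],
])

```text
t: 30.62
eef_pos: [0.4872, -0.401, 0.0491]
ee_rot: [[-0.993, -0.115, -0.004], [-0.115, 0.993, -0.003], [0.004, -0.003, -1.0]]
wrist_force: [-0.0, 1.2, 8.3]
finger_gap: 0.0315
```

```bash
python3 - <<'E'
from h import *
wp((.5672,-.0902,.2,4.6),(.5672,-.0902,.096,4.6))
E
```

```text
t 30.62 p [ 0.4872 -0.401   0.0491] gap 0.0315 F [-0.   1.2  8.3] j1,j6 [-0.74 -2.43]
[-11.45  29.92 -15.22] [array([-0.2, -0.2,  2. ]), array([   0.3,   -0.3, -178. ])]
[-11.49  29.95  -4.82] [array([-0.2, -0.2,  2. ]), array([   0.3,   -0.3, -178. ])]
```

>>> send_rows([
  [0,[0,0,-5],[0,0,0]],
  [0,[0,0,-11],[0,0,0]],
  [0,[0,0,-15.2],[0,0,0]],
  [0,[-11.3,29.9,-15.2],[0,0,2]],
  [0,[-11.3,29.9,-15.2],[0,0,2]],
  [0,[-11.3,29.9,-15.2],[0,0,2]],
  [0,[-11.3,29.9,-15.2],[0,0,2]],
  [0,[-11.3,29.9,-15.2],[0,0,2]],
  [0,[-11.3,29.9,-15.2],[0,0,2]],
  [0,[-11.3,29.9,-15.2],[0,0,2]],
  [0,[-11.3,29.9,-15.2],[0,0,2]],
  [0,[-11.3,29.9,-10],[0,0,2]],
  [0,[-11.3,29.9,-6],[0,0,2]],
  [0,[-11.3,29.9,-4.3],[0,0,2]],
  [0,[-11.3,29.9,-4.3],[0,0,2]],
  [0,[-11.3,29.9,-3.8],[0,0,2]],
  [0,[-11.3,29.9,-3.5],[0,0,2]],
  [0,[-11.3,29.9,-3.5],[0,0,2]],
])

```text
t: 32.88
eef_pos: [0.5648, -0.0901, 0.0831]
ee_rot: [[-0.997, -0.08, -0.005], [-0.08, 0.997, -0.001], [0.005, -0.001, -1.0]]
wrist_force: [-8.7, 4.3, 8.4]
finger_gap: 0.0318
```

>>> send_rows([
  [0.3,[0,0,0],[0,0,0]],
  [0.6,[0,0,0],[0,0,0]],
  [0.65,[0,0,0],[0,0,0]],
  [0.7,[0,0,0],[0,0,0]],
  [0.7,[0,0,-3],[0,0,0]],
  [0.7,[0,0,-9],[0,0,0]],
  [0.7,[0,0,-15],[0,0,0]],
  [0.7,[12,12,-18],[0,0,0]],
  [0.7,[20,30,-18],[0,0,0]],
  [0.7,[20,30,-18],[0,0,0]],
  [0.7,[20,30,-18],[0,0,0]],
  [0.7,[20,30,-18],[0,0,0]],
  [0.7,[20,30,-18],[0,0,0]],
  [0.7,[20,30,-18],[0,0,0]],
])

```text
t: 34.62
eef_pos: [0.341, 0.1947, 0.2629]
ee_rot: [[-0.996, -0.084, -0.004], [-0.084, 0.996, -0.001], [0.004, -0.001, -1.0]]
wrist_force: [0.7, -0.5, -0.2]
finger_gap: 0.06
```

```bash
python3 - <<'E'
from h import *
c=r.camera("top"); c2=r.camera("side")
for nm,cc in (("top",c),("side",c2)):
    P=cloud(cc)
    for x,y in ((.5498,.1294),(.5585,.02),(.5672,-.0902)):
        m=(np.hypot(P[...,0]-x,P[...,1]-y)<.04)&(P[...,2]>.085)&(P[...,2]<.12)
        Q=P[m]; 
        if len(Q)<20: print(nm,"few",len(Q)); continue
        A=np.c_[Q[:,:2]-[x,y],np.ones(len(Q))]; k=np.linalg.lstsq(A,Q[:,2],rcond=None)[0]
        print(nm,len(Q),"off",(Q.mean(0)[:2]-[x,y]).round(4),"z med",np.median(Q[:,2]).round(4),"slope",k[:2].round(3))
red=mask(c,(0,110,70),(9,255,255)); 
a=cv2.resize(c["image"][120:250,210:460],(500,260)); b=cv2.resize(c2["image"][130:260,240:400],(300,260))
big=np.vstack([np.hstack([a,b]),cv2.resize(c2["image"][180:250,300:400],(800,340)[:2],interpolation=cv2.INTER_CUBIC)])
cv2.imwrite("pics/f.png",big)
print(r.state()["t"],r.state()["eef_pos"])
E
```

```text
top 106 off [-0.0033 -0.0015] z med 0.0927 slope [-0.002  0.015]
top 104 off [-0.0039 -0.0006] z med 0.0925 slope [ 0.021 -0.04 ]
top 103 off [-0.0044 -0.0005] z med 0.0921 slope [ 0.019 -0.022]
side 81 off [-0.006  -0.0033] z med 0.0901 slope [0.028 0.078]
side 95 off [-0.006  -0.0032] z med 0.0901 slope [0.042 0.04 ]
side 108 off [-0.0061 -0.0029] z med 0.0903 slope [0.007 0.065]
34.725 [0.34242614 0.19291415 0.26251803]
```

View pics/f.png

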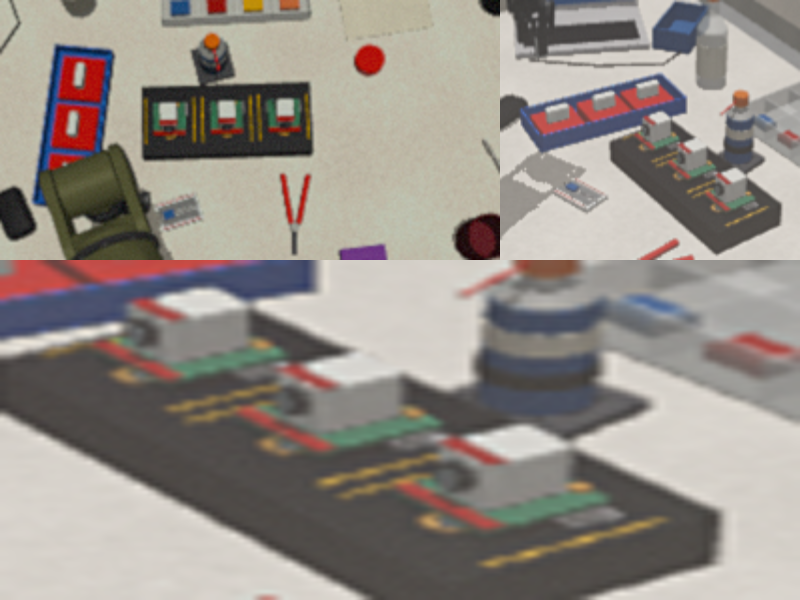

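All three modules have the same height, within 1 mm, and offsets that agree to about 1 mm. They look level in both views. The caps lie in the tray and the arm is clear of everything.

```bash
python3 - <<'E'
from h import *
c=r.camera("top"); P=cloud(c); m=mask(c,(5,120,120),(20,255,255))
for ce,s,l in blobs(m,20):
    if 300<ce[0]<330 and 130<ce[1]<160: print("nozzle z",np.percentile(P[l][:,2],[50,90]).round(4),s[4])
print(r.hand_in())
E
```

```text
nozzle z [0.1404 0.1455] 45
the job is handed in; nothing more can be done
None
```

The job is handed in at about 35 s of the 210 s allowed; the hand-in reports no verdict.

- **Caps:** all three red caps lie flat in the blue tray. I last measured their heights (0.027–0.028 m) before the press. In the last picture the gripper covers part of the nearest cap.
- **Air duster:** I pressed the nozzle onto its stop over bare seats (25.6 N at the wrist) and let it spring back. Its top now reads 0.140 m, against 0.139 m when up.
- **Modules:** one stands on each station with its red-striped lens end over the brass cup. I lowered each onto its seats before letting go.
    - **Height:** the tops read 0.092–0.093 m from the top camera and 0.090 m from the side camera, against the expected 0.0915 m.
    - **Position:** the measured housing centres are 3–7 mm off my home points in both views. These offsets are nearly the same at all three stations (within about 1 mm), and the measured patch includes part of the housing's camera-facing side. I therefore read them as measuring bias, but the images can't confirm the 3 mm limit directly.
    - **Tilt:** fitted slopes on the housing tops went up to 0.04 rad from the top camera and 0.08 rad from the side camera. I put this down to noise and side-face pixels, because the modules look level in the pictures. The 0.04 rad limit is likewise not confirmed.
- **Knocked module:** one module was shifted a few centimetres while the arm was elsewhere. I measured it again before picking it up.
- **Bystanders:** those visible in the last picture had not noticeably moved.

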